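Find the loose bolt on the spotlight base and hold its cap open

ROBOT

A 6-joint arm with a two-finger parallel gripper is mounted at the origin on the work surface. World frame = base frame: x ahead of the robot, y to its left, z up, the work surface at z = 0. Lengths are in m, angles in degrees, forces in N, time in s.
With the tool pointing down it reaches from about 0.375 to 0.9 m from the base axis. Payload 3.1 kg.
Tool frame: the origin (TCP) lies midway between the tips of the shut fingers; the grasp point (between the pads) lies 19 mm behind it (bot.hold_point_z is the distance from the TCP to the grasp point, in m); z points along the fingers, y is the line along which they close (so a half turn about z gives the same grasp; the last joint's range is limited). The gripper opens to 87 mm and grips with 3 to 60 N. Pads are 19 mm wide; open, the fingers measure 117 mm over their backs; the gripper's body (75 mm by 190 mm) begins 51 mm behind the grasp point.
Start: joints at [-79.956, 30.224, 82.088, -0, 67.689, -10.227], TCP at [0.217, -0.586, 0.223] pointing down, gripper open.
Joint ranges: [-176.69, 176.69], [-43.24, 126.21], [12.49, 139.97], [-82, 262], [0, 151.66], [-163.58, 163.58]. Speed limits (degrees/s): [159.86, 159.86, 180, 180, 180, 180].

INTERFACE

Orientations are given as a 3x3 rotation matrix whose columns are the frame's x, y, z axes.
In Python, from rig import read_state, optics, order, bot gives the robot as it stands.
- The arm moves only by the tool drive_tool, never from a script. Its argument "steps" is a list of rows, each a list of 7 numbers: the finger opening in mm, from 0 to 87, then the shift along the tool's x, y, z normalised to -1 to 1, where 1 is 0.12 m, then the turn, a rotation vector about the tool's x, y, z normalised to -1 to 1, where 1 is 1.5 rad. In form: [[jaw, tx, ty, tz, ax, ay, az], ...]. A call has 1 to 8 rows; each row is the pose to reach, as a shift and turn from the pose commanded when the call began, along the tool's axes at that moment; what a row does not reach only later rows make up. A row lasts 1/10 s, in which the tool goes at most 50 mm and 8.59 degrees, less where a joint would pass 70% of its speed; a pose out of reach is approached as far as the arm can. A call with a number of a shift or a turn outside -1 to 1 is refused whole. A call with a gripper value outside its range is refused whole. The fingers move at their own pace and stop on an object; the grip force is fixed at half the most. Time passes only in rows, so rows that repeat a pose let the fingers close. It gives the time, the measured TCP pose, the force, the opening and the grip force at its end, in the units of the state.
- read_state(): the state, without advancing time (a new reading comes with each control period).
- optics.capture(name): name is "scene" or "top" or "wrist"; returns a dict with "color" (400x640x3 uint8, blue, green, red), "range_z" (400x640 float32, m along the optical axis (not along the pixel's ray), 0 where there is no reading), "fx", "fy", "cx", "cy" (pixels), "D" ([k1, k2, p1, p2, k3] as OpenCV has them; the pictures are not rectified), "rvec" (rotation vector, rad) and "tvec" (3), from world to camera coordinates, as OpenCV has them. Camera axes: x right, y down, z forward; pixel columns grow to the right and rows downward; lengths in m; the calibration is good to about 2 mm. A picture is of the moment at which its call begins.
- order.hand_in(): hands the job in; it is judged then, once.
The state is a dict: "time_s": time; "joint_positions": joint angles; "qvel": joint speeds; "tau": joint torques, N m; "position": TCP position; "tcp_rot": TCP orientation; "force": force on the tool from outside, world axes, zero at the start; "moment": the same for the moment, N m; "opening": opening from 0.0 (shut) to 1.0 (fully open); "grasp_force": force on a finger pad.
Only numpy, scipy, OpenCV 4.12 (cv2) and the standard library are available. Lean on these libraries where they do the work, as an engineer would, in place of code of your own. Each camera call takes 0.05 s, during which the arm holds its last target. There are 200 camera calls.

TASK

First stand the toppled copper lamp cup upright on the slate, ready to catch a nut, and let go of it. Then tap the three brass bolts of the spotlight base from above to find the loose one, which sinks and stays down, lift that bolt's hinged cap (and no other) at least 45 degrees open, and finish while the gripper is still holding it there, with the cup still upright. Leave everything else on the worktop where it lies.

Things in the scene. Friction and masses are not known exactly. Their poses are not given: they have to be found in the camera images.
- base: Fixed grey steel spotlight base, 80 x 270 mm, 50 mm high. Origin midway along the row on the worktop; y along the row (left bolt at y = +90, middle 0, right -90 mm), -x side facing the robot. Each bolt is a brass stud 12 mm thick at x = 0, standing up through a 22 mm hole in its own black hinged cap (44 mm wide, x = -25 to +31 mm, top at 66 mm). Exactly one bolt, unseen, is loose; it varies.
- cup: Copper lamp cup, 75 mm tall, 220 g: open cup 50 mm across on a heavy square foot 50 x 50 x 10 mm. Origin under the centre of the foot, z towards the mouth. Starts lying on a flat of its foot, axis 25 mm above the worktop, mouth pointing roughly away from the robot. Let go with a foot edge on the worktop and its axis within 45 degrees of vertical, it rocks upright by itself.
- filter: Bystander: green glass filter, disc 80 mm across, 6 mm thick, lying flat; origin under its centre.
- iris_lever: Bystander: grey plastic iris lever, hub 44 mm across at the origin, arm reaching 98 mm along its x, 20 mm high, lying flat.
- spanner: Bystander: steel spanner lying flat along its x axis, about 180 mm long.
- tape: Bystander: roll of black tape, 104 mm across, 48 mm high, lying flat; origin under its centre.
- gel_frame: Bystander: round brass gel frame, ring 120 mm across, 6 mm thick, lying flat; origin under its centre.
- bolt_left (a joint): How far the left bolt (left and right as seen by the robot, left = +y) has sunk, in m. 0 at the start for all three. A tight bolt stays put when tapped. The loose one gives way under about 3 N, sinks up to 6 mm and stays down.
- bolt_left_top (a point): Centre of the top face of the left brass bolt, 80 mm above the worktop at the start (14 mm above its closed cap); moves down with the bolt.
- cap_left (a joint): Opening angle of the left bolt's cap in rad: 0 closed (level), at most 1.45. Its weight and a light spring close it whenever it is let go; about 1 N at the pin lifts it.
- pin_left (a point): Centre of the left cap's orange grip pin: bar 10 mm thick, 16 mm long along the base's y, on the robot end of a stalk (10 mm wide, 6 mm thick) reaching 33 mm out of the cap's front edge. Closed: 58 mm above the worktop, 28 mm in front of the block. Can be pinched end to end from above (it turns between the fingertips as the cap opens) or lifted from below.
- hinge_left (a point): On the hinge axis of the left cap (axis along the base's y): 30 mm behind the bolt, 52 mm above the worktop, 88 mm behind the closed pin.
- bolt_middle (a joint): How far the middle bolt (left and right as seen by the robot, left = +y) has sunk, in m. 0 at the start for all three. A tight bolt stays put when tapped. The loose one gives way under about 3 N, sinks up to 6 mm and stays down.
- bolt_middle_top (a point): Centre of the top face of the middle brass bolt, 80 mm above the worktop at the start (14 mm above its closed cap); moves down with the bolt.
- cap_middle (a joint): Opening angle of the middle bolt's cap in rad: 0 closed (level), at most 1.45. Its weight and a light spring close it whenever it is let go; about 1 N at the pin lifts it.
- pin_middle (a point): Centre of the middle cap's orange grip pin: bar 10 mm thick, 16 mm long along the base's y, on the robot end of a stalk (10 mm wide, 6 mm thick) reaching 33 mm out of the cap's front edge. Closed: 58 mm above the worktop, 28 mm in front of the block. Can be pinched end to end from above (it turns between the fingertips as the cap opens) or lifted from below.
- hinge_middle (a point): On the hinge axis of the middle cap (axis along the base's y): 30 mm behind the bolt, 52 mm above the worktop, 88 mm behind the closed pin.
- bolt_right (a joint): How far the right bolt (left and right as seen by the robot, left = +y) has sunk, in m. 0 at the start for all three. A tight bolt stays put when tapped. The loose one gives way under about 3 N, sinks up to 6 mm and stays down.
- bolt_right_top (a point): Centre of the top face of the right brass bolt, 80 mm above the worktop at the start (14 mm above its closed cap); moves down with the bolt.
- cap_right (a joint): Opening angle of the right bolt's cap in rad: 0 closed (level), at most 1.45. Its weight and a light spring close it whenever it is let go; about 1 N at the pin lifts it.
- pin_right (a point): Centre of the right cap's orange grip pin: bar 10 mm thick, 16 mm long along the base's y, on the robot end of a stalk (10 mm wide, 6 mm thick) reaching 33 mm out of the cap's front edge. Closed: 58 mm above the worktop, 28 mm in front of the block. Can be pinched end to end from above (it turns between the fingertips as the cap opens) or lifted from below.
- hinge_right (a point): On the hinge axis of the right cap (axis along the base's y): 30 mm behind the bolt, 52 mm above the worktop, 88 mm behind the closed pin.

How it is judged (in metres and radians):
On the way, in this order (a step that is already met when the one before it is completed fails the run):
1. the copper cup stands upright on the worktop, let go (angle between cup's own z axis and vertical below 0.12 rad and height (world z) of cup between -0.004 and 0.006 m and contact force between the fingers and cup below 0.05 N and linear speed of cup below 0.03 m/s), for 0.2 s.
2. the loose bolt has been tapped and has sunk (value of joint any of bolt_left, bolt_middle, bolt_right above 0.0035 m), for 0.1 s.
At the end, for the whole second after the job is handed in: The cup stands upright on the worktop (within 0.12 rad), untouched by the fingers; the bolt that sank (more than 3.5 mm) has its cap more than 0.785 rad (45 degrees) open, still, in contact with the fingers (more than 0.3 N) and not propped by the cup; the two other caps are closed (under 0.1 rad) (angle between cup's own z axis and vertical below 0.12 rad and height (world z) of cup between -0.004 and 0.006 m and contact force between the fingers and cup below 0.05 N and ((value of joint bolt_left above 0.0035 m and value of joint cap_left above 0.785 rad and contact force between the fingers and cap_left above 0.3 N and velocity of joint cap_left between -0.1 and 0.1 rad/s and contact force between cup and cap_left below 0.05 N and value of joint each of cap_middle, cap_right below 0.1 rad) or (value of joint bolt_middle above 0.0035 m and value of joint cap_middle above 0.785 rad and contact force between the fingers and cap_middle above 0.3 N and velocity of joint cap_middle between -0.1 and 0.1 rad/s and contact force between cup and cap_middle below 0.05 N and value of joint each of cap_left, cap_right below 0.1 rad) or (value of joint bolt_right above 0.0035 m and value of joint cap_right above 0.785 rad and contact force between the fingers and cap_right above 0.3 N and velocity of joint cap_right between -0.1 and 0.1 rad/s and contact force between cup and cap_right below 0.05 N and value of joint each of cap_left, cap_middle below 0.1 rad))); the arm keeps its last pose, push and grip.
It fails at once if a cap is lifted (over 0.3 rad) whose bolt has not been found loose ((value of joint cap_left above 0.3 rad and value of joint bolt_left below 0.0035 m) or (value of joint cap_middle above 0.3 rad and value of joint bolt_middle below 0.0035 m) or (value of joint cap_right above 0.3 rad and value of joint bolt_right below 0.0035 m)).
It fails at once if a bystander is moved by more than 4 cm (distance of any of filter, iris_lever, spanner, tape, gel_frame from where it was at the start of the episode above 0.04 m).
It also fails if it takes over 67 s, if anything falls off the work surface, if the arm or the gripper's body presses on something with over 40 N, if the wrist force passes 120 N, or if a joint passes its speed limit or range.

## Working session

There is one attempt and no reset: what is moved stays moved. The work goes in short steps, Python scripts to look and compute and a tool call to move; the robot and the scene stay as the last step left them, time stands still between calls to the robot, and variables do not carry over. Pictures are saved under pics/ and viewed, at most 10 in all, crops included, and the job is handed in when it is done.

Besides the shell and the picture viewer there is one more tool, called after "Emit:" as name(argument=value, ...) on one line, values as JSON. drive_tool: Moves the arm, as the interface text tells. Scaled input: -1 to 1 covers 0.12 m each way for a shift and 1.5 rad each way for a turn. Its arguments: {"type":"object","properties":{"steps":{"type":"array"}},"required":["steps"]}

```bash
ls; mkdir -p pics; cat > h.py <<'E'
import numpy as np, cv2
from rig import read_state, optics, order, bot
def cam(n):
    c=optics.capture(n); c['K']=np.array([[c['fx'],0,c['cx']],[0,c['fy'],c['cy']],[0,0,1.]])
    c['R']=cv2.Rodrigues(np.array(c['rvec'],float))[0]; c['t']=np.array(c['tvec'],float).ravel(); return c
def cloud(c):
    "world xyz for every pixel (nan where no range)"
    h,w=c['range_z'].shape; g=np.stack(np.meshgrid(np.arange(w),np.arange(h)),-1).reshape(-1,1,2).astype(np.float64)
    u=cv2.undistortPoints(g,c['K'],np.array(c['D'],float)).reshape(h,w,2)
    z=c['range_z'].astype(float); z=np.where(z>0,z,np.nan)
    p=np.dstack([u[...,0]*z,u[...,1]*z,z]); return (p-c['t'])@c['R']
def onplane(c,px,zh):
    u=cv2.undistortPoints(np.array(px,float).reshape(-1,1,2),c['K'],np.array(c['D'],float)).reshape(-1,2)
    d=np.c_[u,np.ones(len(u))]@c['R']; o=-c['R'].T@c['t']
    return o+d*((zh-o[2])/d[:,2])[:,None]
def proj(c,P): return cv2.projectPoints(np.array(P,float).reshape(-1,1,3),np.array(c['rvec'],float),c['t'],c['K'],np.array(c['D'],float))[0].reshape(-1,2)
E
python3 - <<'E'
from h import *
for n in('scene','top'):
    c=cam(n); cv2.imwrite(f'pics/{n}0.png',c['color']); print(n,-c['R'].T@c['t'],c['fx'])
s=read_state();print(s['position'],s['tcp_rot'],s['opening'],s['time_s'],bot.hold_point_z)
E
```

```text
pics
scene [ 1.46163316 -0.42975142  1.18230312] 515.799438315889
top [0.32898585 0.03637335 1.75314814] 488.0549033948623
[ 0.21643999 -0.58562282  0.22167403] [[ 9.38053972e-01  3.46488976e-01 -3.67546892e-04]
 [ 3.46489025e-01 -9.38052077e-01  1.91208307e-03]
 [ 3.17737578e-04 -1.92098808e-03 -9.99998104e-01]] 0.9992477877933235 0.1 0.0187
```

View pics/top0.png

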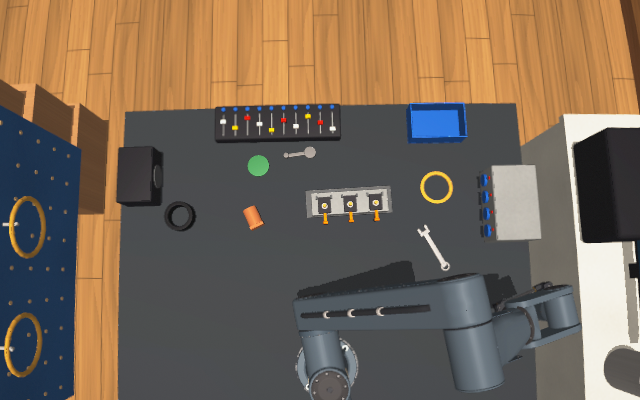

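View pics/scene0.png

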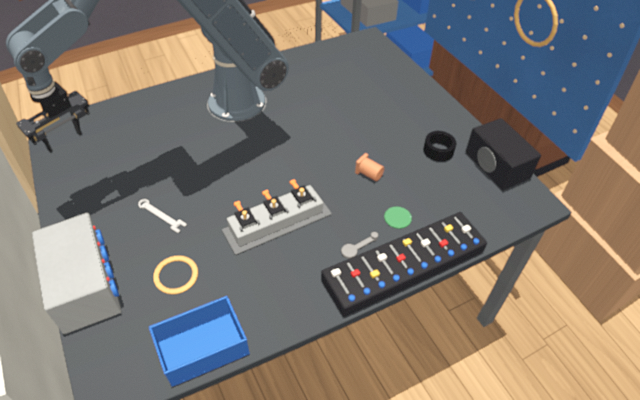

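The top view shows the base at about (350,203) with its pins at (325,218), (351,217) and (376,216). The copper cup is at (253,217), and the bystanders are well clear of both. The scene view agrees, with the cup at (369,167). Next I'll measure them.

```bash
python3 - <<'E'
from h import *
np.set_printoptions(precision=4,suppress=True)
for n in('top','scene'):
    c=cam(n); P=cloud(c); hsv=cv2.cvtColor(c['color'],cv2.COLOR_BGR2HSV)
    m=((hsv[...,0]<20)&(hsv[...,1]>130)&(hsv[...,2]>90)).astype(np.uint8)
    ok=(P[...,0]>.3)&(P[...,0]<.9)&(abs(P[...,1])<.45)
    m[~ok]=0
    k,lab,st,ce=cv2.connectedComponentsWithStats(m)
    for i in range(1,k):
        if st[i,4]<6: continue
        Q=P[lab==i]; Q=Q[np.isfinite(Q[:,2])]
        print(n,st[i],ce[i],'med',np.median(Q,0),'zmax',np.percentile(Q[:,2],[5,95]))
        if st[i,4]>150:
            if n=='top':
                cnt=cv2.findContours((lab==i).astype(np.uint8),0,2)[0][0]
                r=cv2.minAreaRect(cnt); b=cv2.boxPoints(r); print('box',b,'\n',onplane(c,b,.025))
            Qm=Q[Q[:,2]>.02]; print(np.c_[Qm.min(0),Qm.max(0)])
            d=Qm[:,:2]-Qm[:,:2].mean(0); print(Qm.mean(0),np.linalg.svd(d,full_matrices=False)[2])
    # base block / caps points
    B=P[ok&(P[...,2]>.04)&(P[...,2]<.055)&(P[...,1]<.12)]
    T=P[ok&(P[...,2]>.072)&(P[...,2]<.09)&(P[...,1]<.12)]
    r=cv2.minAreaRect(B[:,:2].astype(np.float32)); print('block',r, 'stud pts',len(T)); 
    lb=cv2.kmeans(T[:,:2].astype(np.float32),3,None,(3,50,1e-6),5,cv2.KMEANS_PP_CENTERS); print(lb[2], [ (lb[1]==j).sum() for j in range(3)], T[:,2].mean())
E
```

```text
top [244 116   7   4  26] [246.7692 117.5   ] med [0.8859 0.2673 0.06  ] zmax [0.0528 0.0664]
top [281 118   6   5  25] [283.2 119.8] med [0.8718 0.1365 0.0605] zmax [0.0473 0.0662]
top [317 120   6   5  28] [319.6786 122.    ] med [0.8615 0.0036 0.0596] zmax [0.0488 0.0672]
top [434 174  11   5  11] [439.     175.1818] med [ 0.6704 -0.4316  0.0069] zmax [-0.0009  0.0113]
top [424 176   6   8   8] [425.875 179.5  ] med [ 0.6542 -0.3792  0.0014] zmax [-0.0039  0.0111]
top [243 206  21  25 303] [252.7756 217.5611] med [0.5213 0.2477 0.046 ] zmax [0.0285 0.0552]
box [[240.8 210.6]
 [253.6 204.2]
 [263.6 224.2]
 [250.8 230.6]] 
 [[0.5502 0.2937 0.025 ]
 [0.5724 0.2475 0.025 ]
 [0.4998 0.212  0.025 ]
 [0.4778 0.2579 0.025 ]]
[[0.4822 0.5641]
 [0.2121 0.2842]
 [0.0205 0.0638]]
[0.5229 0.2486 0.0455] [[-0.9147 -0.4041]
 [-0.4041  0.9147]]
top [348 211   6  12  34] [350.4118 217.5588] med [ 0.5115 -0.0953  0.0609] zmax [-0.003   0.0695]
top [374 210   6  11  32] [376.25   216.0938] med [ 0.5172 -0.1866  0.0577] zmax [-0.0024  0.064 ]
top [323 220   5   4  12] [324.75   221.8333] med [ 0.5014
[... 615 characters left out ...]
5 205.4545] med [ 0.5147 -0.1843  0.0605] zmax [-0.0001  0.0682]
scene [244 214   2   4   6] [244.6667 215.5   ] med [ 0.5722 -0.1841  0.072 ] zmax [0.0667 0.0754]
scene [439 239   9   9  53] [442.9811 242.8679] med [0.888  0.266  0.0595] zmax [0.048  0.0643]
scene [396 253  10   9  54] [400.6296 257.2593] med [0.876  0.135  0.0601] zmax [0.0486 0.0647]
scene [351 269  10   9  54] [355.2593 272.7778] med [0.8645 0.0044 0.0594] zmax [0.0497 0.0644]
block ((0.6991822719573975, -0.16499164700508118), (0.4025687575340271, 0.5689535737037659), 0.17472542822360992) stud pts 319
[[ 0.83   -0.3297]
 [ 0.5655 -0.0956]
 [ 0.7982 -0.4076]] [np.int64(146), np.int64(62), np.int64(111)] 0.0781689006228357
```

Emit:
drive_tool(steps=[[87,0.9,-1,0,0,0,0],[87,0.9,-1,0,0,0,0],[87,0.9,-1,0,0,0,0],[87,0.9,-1,0,0,0,0]])

```text
time_s: 0.6
position: [0.2769, -0.4299, 0.2219]
tcp_rot: [[0.937, 0.349, -0.001], [0.349, -0.937, 0.006], [0.001, -0.006, -1.0]]
force: [-0.2, -0.3, -0.1]
opening: 1.001
grasp_force: 0.0
```

Emit:
drive_tool(steps=[[87,0.9,-1,0,0,0,0],[87,0.9,-1,0,0,0,0],[87,0.9,-1,0,0,0,0],[87,0.9,-1,0,0,0,0]])

```text
time_s: 1.0
position: [0.336, -0.2815, 0.2223]
tcp_rot: [[0.937, 0.35, -0.001], [0.35, -0.937, 0.004], [-0.0, -0.004, -1.0]]
force: [-1.0, 0.4, 0.0]
opening: 1.001
grasp_force: 0.0
```

Emit:
drive_tool(steps=[[87,0.9,-1,0,0,0,0],[87,0.9,-1,0,0,0,0],[87,0.9,-1,0,0,0,0],[87,0.9,-1,0,0,0,0]])

```text
time_s: 1.4
position: [0.3965, -0.1332, 0.2226]
tcp_rot: [[0.936, 0.351, 0.0], [0.351, -0.936, 0.001], [0.0, -0.001, -1.0]]
force: [-0.9, -0.1, -0.1]
opening: 1.001
grasp_force: 0.0
```

Emit:
drive_tool(steps=[[87,0.9,-1,0,0,0,0],[87,0.9,-1,0,0,0,0],[87,0.9,-1,0,0,0,0],[87,0.9,-1,0,0,0,0]])

```text
time_s: 1.8
position: [0.4577, 0.0162, 0.2228]
tcp_rot: [[0.937, 0.351, 0.002], [0.351, -0.937, 0.0], [0.002, 0.001, -1.0]]
force: [0.7, -0.5, -0.1]
opening: 0.998
grasp_force: 0.0
```

Emit:
drive_tool(steps=[[87,0.7,-1,0,0,0,0],[87,0.7,-1,0,0,0,0],[87,0.7,-1,0,0,0,0],[87,0.7,-1,0,0,0,0],[87,0.7,-1,0,0,0,0]])

```text
time_s: 2.3
position: [0.4934, 0.1548, 0.2223]
tcp_rot: [[0.937, 0.348, 0.0], [0.348, -0.937, -0.001], [-0.0, 0.001, -1.0]]
force: [0.4, 0.1, -0.1]
opening: 0.998
grasp_force: 0.0
```

Emit:
drive_tool(steps=[[87,0.5,-0.6,0,0,0,-0.06],[87,0.5,-0.6,0,0,0,-0.06],[87,0.5,-0.6,0,0,0,-0.06],[87,0.5,-0.6,0,0,0,-0.06]])

```text
time_s: 2.7
position: [0.5243, 0.2419, 0.2221]
tcp_rot: [[0.903, 0.429, -0.001], [0.429, -0.903, -0.001], [-0.002, 0.001, -1.0]]
force: [-1.1, -0.5, -0.4]
opening: 0.998
grasp_force: 0.0
```

```bash
python3 - <<'E'
from h import *
np.set_printoptions(precision=4,suppress=True)
c=cam('wrist'); cv2.imwrite('pics/w1.png',c['color']); P=cloud(c); s=read_state(); print(s['position'])
hsv=cv2.cvtColor(c['color'],cv2.COLOR_BGR2HSV)
m=((hsv[...,0]<20)&(hsv[...,1]>130)&(hsv[...,2]>60)).astype(np.uint8)
k,lab,st,ce=cv2.connectedComponentsWithStats(m); i=1+np.argmax(st[1:,4]); print(st[i])
Q=P[lab==i]; Q=Q[np.isfinite(Q[:,2])]; U=Q[Q[:,2]>.012]
r=cv2.minAreaRect(U[:,:2].astype(np.float32)); print(r,'\n',cv2.boxPoints(r)); print(np.percentile(U[:,2],[5,50,95]))
a=np.array([np.cos(np.radians(25)),np.sin(np.radians(25))]); t=U[:,:2]@a
for b in np.arange(t.min(),t.max(),.01):
    q=U[(t>=b)&(t<b+.01)]; w=q[:,:2]@np.array([-a[1],a[0]]); print(round(b,3),len(q),w.min(),w.max(),q[:,2].max())
E
```

```text
[0.5239 0.2414 0.2221]
[ 285  315  355   24 5382]
((0.5587748289108276, 0.21759255230426788), (0.01428244635462761, 0.08511082082986832), 29.084148406982422) 
 [[0.5318 0.2513]
 [0.5732 0.1769]
 [0.5857 0.1839]
 [0.5443 0.2583]]
[0.3174 0.3207 0.3233]
0.592 5201 -0.08152177209681084 0.0038444619833981333 0.324603969608979
0.602 158 -0.07688334330853733 -0.008029370526812301 0.3273877475577321
```

View pics/w1.png

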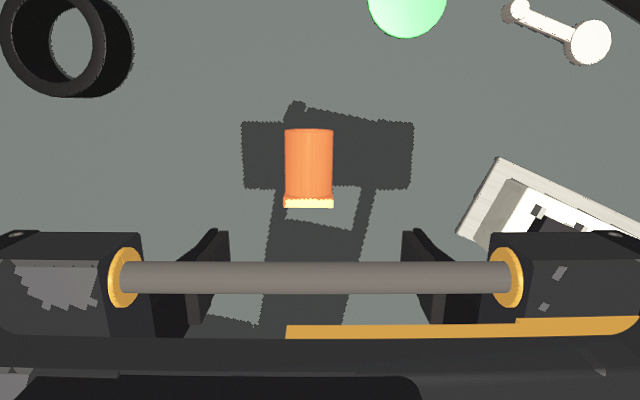

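The wrist view shows the cup at columns 284–334 and rows 128–208. Its foot (the bright edge at row 203) is on the robot side, and it lines up well with the tool.

```bash
cat > cup.py <<'E'
from h import *
np.set_printoptions(precision=4,suppress=True)
c=cam('wrist'); P=cloud(c); s=read_state(); R=np.array(s['tcp_rot']); p=np.array(s['position'])
hsv=cv2.cvtColor(c['color'],cv2.COLOR_BGR2HSV)
m=(hsv[...,0]<25)&(hsv[...,1]>70)&(hsv[...,2]>60)&(P[...,2]>.012)&(P[...,2]<.1)
U=P[m]; r=cv2.minAreaRect(U[:,:2].astype(np.float32)); print(len(U),r,'\n',cv2.boxPoints(r)); print(np.percentile(U[:,2],[5,50,99]))
L=(U-p)@R; print('tool frame min/max',L.min(0),L.max(0))
for b in np.arange(L[:,0].min(),L[:,0].max(),.01):
    q=L[(L[:,0]>=b)&(L[:,0]<b+.01)]; print(round(b,3),len(q),q[:,1].min(),q[:,1].max(),(q[:,1].min()+q[:,1].max())/2)
E
python3 cup.py
```

```text
3248 ((0.5270287394523621, 0.2502906024456024), (0.07449493557214737, 0.049777399748563766), 26.155872344970703) 
 [[0.4826 0.2562]
 [0.5046 0.2115]
 [0.5714 0.2444]
 [0.5495 0.289 ]]
[0.0341 0.0476 0.0516]
tool frame min/max [-0.0304 -0.0313  0.1691] [0.0441 0.0185 0.21  ]
-0.03 187 -0.031254905034676234 0.01854911536140285 -0.006352894836636692
-0.02 448 -0.03067150670543719 0.017369271183467448 -0.00665111776098487
-0.01 455 -0.03099740753067064 0.018230912791004167 -0.006383247369833237
-0.0 475 -0.030865843324030535 0.018167014131909385 -0.006349414596060575
0.01 474 -0.030526308432527703 0.018025479025796855 -0.006250414703365424
0.02 478 -0.030318548620817377 0.016786069749784242 -0.0067662394355165675
0.03 491 -0.030113895985219 0.01670202862444882 -0.006705933680385089
0.04 240 -0.029822448794791675 0.016575294925928453 -0.006623576934431611
```

Emit:
drive_tool(steps=[[87,0.17,-0.05,0.9,0,0,0],[87,0.17,-0.05,0.9,0,0,0],[87,0.17,-0.05,0.9,0,0,0],[87,0.17,-0.05,0.9,0,0,0]])

```text
time_s: 3.2
position: [0.5385, 0.2561, 0.113]
tcp_rot: [[0.904, 0.428, -0.005], [0.428, -0.904, -0.002], [-0.005, -0.001, -1.0]]
force: [0.6, -1.0, 0.3]
opening: 1.001
grasp_force: 0.0
```

Emit:
drive_tool(steps=[[87,0,0,0.3,0,0,0],[87,0,0,0.6,0,0,0],[87,0,0,0.8,0,0,0],[87,0,0,0.88,0,0,0],[87,0,0,0.88,0,0,0]])

```text
time_s: 3.7
position: [0.5405, 0.2575, 0.01]
tcp_rot: [[0.903, 0.429, 0.001], [0.429, -0.903, 0.0], [0.001, 0.0, -1.0]]
force: [-0.1, 0.4, 0.1]
opening: 1.002
grasp_force: 0.0
```

Emit:
drive_tool(steps=[[30,0,0,0,0,0,0],[30,0,0,0,0,0,0],[30,0,0,0,0,0,0],[30,0,0,0,0,0,0],[30,0,0,0,0,0,0],[30,0,0,0,0,0,0],[30,0,0,0,0,0,0]])

```text
time_s: 4.4
position: [0.5401, 0.2579, 0.0092]
tcp_rot: [[0.903, 0.43, 0.0], [0.43, -0.903, 0.0], [0.0, 0.0, -1.0]]
force: [-0.6, -0.3, 3.2]
opening: 0.572
grasp_force: 30.0
```

Emit:
drive_tool(steps=[[30,0,0,-0.3,0,0,0],[30,0,0,-0.6,0,0,0],[30,0,0,-0.7,0.0,0,0],[30,0,0,-0.7,0.0,0,0]])

```text
time_s: 4.8
position: [0.5412, 0.2582, 0.0945]
tcp_rot: [[0.903, 0.429, 0.004], [0.429, -0.903, 0.001], [0.004, 0.001, -1.0]]
force: [0.2, 0.3, -2.3]
opening: 0.567
grasp_force: 30.0
```

```bash
python3 -c "
from h import *
s=read_state(); print(s['joint_positions'],s['position'],s['opening'],s['force']); print([a for a in dir(bot) if a[0]!='_'])"
```

```text
[1.48409871e+01 3.78251828e+01 9.20556034e+01 5.30744475e-03
 4.98888037e+01 7.94136452e+01] [0.54115094 0.25824556 0.09448005] 0.5669612569696206 [ 0.19599516  0.2900843  -2.2785831 ]
['PlanningError', 'hold_point_z']
```

Emit:
drive_tool(steps=[[30,-0.04,-0.1,0,0,0,-0.1],[30,-0.07,-0.2,0,0,0,-0.2],[30,-0.1,-0.3,0,0,0,-0.3],[30,-0.14,-0.4,0,0,0,-0.4],[30,-0.18,-0.5,0,0,0,-0.5],[30,-0.21,-0.6,0,0,0,-0.6],[30,-0.25,-0.7,0,0,0,-0.7],[30,-0.28,-0.78,0,0,0,-0.8]])

```text
time_s: 5.6
position: [0.4671, 0.3277, 0.0906]
tcp_rot: [[-0.079, 0.997, -0.005], [0.997, 0.079, -0.002], [-0.001, -0.005, -1.0]]
force: [-0.3, -0.1, -1.5]
opening: 0.578
grasp_force: 30.0
```

Emit:
drive_tool(steps=[[30,0,0,0,0,0.08,0],[30,0,0,0,0,0.17,0],[30,0,0,0,0,0.25,0],[30,0,0,0,0,0.33,0],[30,0,0,0,0,0.4,0],[30,0,0,0,0,0.4,0]])

```text
time_s: 6.2
position: [0.4685, 0.325, 0.0896]
tcp_rot: [[-0.051, 0.998, -0.044], [0.825, 0.067, 0.562], [0.563, -0.007, -0.826]]
force: [-0.6, -1.3, -1.7]
opening: 0.572
grasp_force: 30.0
```

```bash
python3 -c "
from h import *
s=read_state(); print(s['joint_positions'],s['position'],s['opening'],s['force'])"
```

```text
[  4.98737127  39.03345633 107.16040897  51.03935182  46.42829083
 -39.0703931 ] [0.46846383 0.32504365 0.08961822] 0.5724096311987459 [-0.56707617 -1.30576155 -1.70144915]
```

Emit:
drive_tool(steps=[[30,0,0,0,0,0.08,0],[30,0,0,0,0,0.17,0],[30,0,0,0,0,0.25,0],[30,0,0,0,0,0.33,0],[30,0,0,0,0,0.4,0],[30,0,0,0,0,0.47,0],[30,0,0,0,0,0.47,0]])

```text
time_s: 6.9
position: [0.4685, 0.3277, 0.0888]
tcp_rot: [[-0.012, 0.997, -0.074], [0.265, 0.074, 0.961], [0.964, -0.008, -0.266]]
force: [-0.6, 0.5, -2.6]
opening: 0.57
grasp_force: 30.0
```

```bash
python3 -c "
from h import *
s=read_state(); print(s['joint_positions'],s['position'],s['opening'],s['force'])
c=cam('scene'); cv2.imwrite('pics/s2.png',cv2.resize(c['color'][40:240,220:540],(800,500)))"
```

```text
[ -9.06623692  58.98807264 108.19978683  73.50714848  77.92660749
 -76.77585704] [0.4685202 0.3276813 0.0887913] 0.5701368570006716 [-0.57198365  0.48123231 -2.62057338]
```

View pics/s2.png

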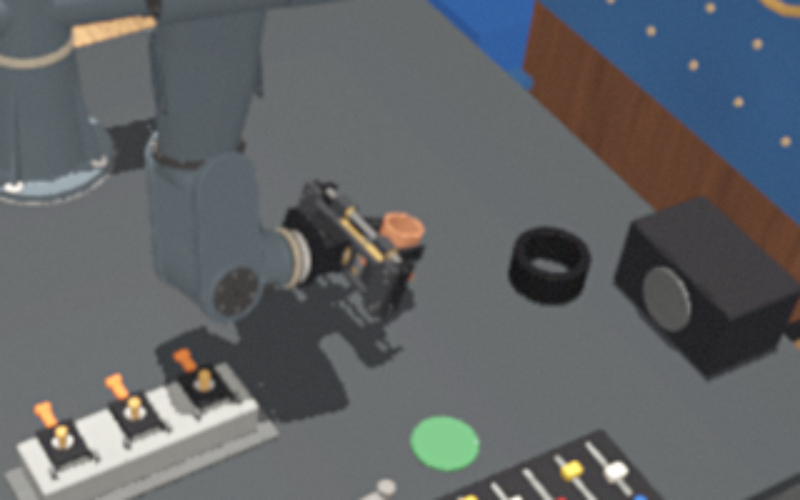

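The cup is held mouth-up at crop pixel (400,230), about 15° off vertical. The wrist is close to the left pin at (185,360), so I'll move left and back before lowering.

Emit:
drive_tool(steps=[[30,0.06,-0.11,0.21,0,0,0],[30,0.11,-0.22,0.42,0,0,0],[30,0.0,-0.22,0.45,0,0,0],[30,-0.1,-0.22,0.48,0,0,0],[30,-0.16,-0.22,0.5,0,0,0],[30,-0.16,-0.22,0.5,0,0,0]])

```text
time_s: 7.55
position: [0.4399, 0.3784, 0.0575]
tcp_rot: [[-0.019, 0.997, -0.07], [0.263, 0.073, 0.962], [0.965, -0.0, -0.264]]
force: [-0.3, -0.2, -0.9]
opening: 0.568
grasp_force: 30.0
```

Emit:
drive_tool(steps=[[30,-0.01,0,0.003,0,0,0],[30,-0.02,0,0.006,0,0,0],[30,-0.02,0,0.006,0,0,0]])

```text
time_s: 7.85
position: [0.4395, 0.3785, 0.0562]
tcp_rot: [[-0.019, 0.997, -0.07], [0.262, 0.072, 0.962], [0.965, 0.0, -0.263]]
force: [-1.0, -0.1, -2.1]
opening: 0.57
grasp_force: 30.0
```

Emit:
drive_tool(steps=[[30,-0.01,0,0.003,0,0,0],[30,-0.02,0,0.006,0,0,0],[30,-0.02,0,0.006,0,0,0]])

```text
time_s: 8.15
position: [0.4392, 0.3788, 0.0536]
tcp_rot: [[-0.019, 0.997, -0.07], [0.262, 0.073, 0.962], [0.965, -0.0, -0.263]]
force: [-0.2, -0.1, -2.1]
opening: 0.572
grasp_force: 30.0
```

Emit:
drive_tool(steps=[[30,-0.01,0,0.003,0,0,0],[30,-0.02,0,0.006,0,0,0],[30,-0.02,0,0.006,0,0,0]])

```text
time_s: 8.45
position: [0.4392, 0.3792, 0.0528]
tcp_rot: [[-0.019, 0.997, -0.07], [0.258, 0.073, 0.963], [0.966, 0.0, -0.259]]
force: [0.5, -1.5, 5.4]
opening: 0.571
grasp_force: 30.0
```

Emit:
drive_tool(steps=[[87,0,0,0,0,0,0],[87,0,0,0,0,0,0],[87,0,0,0,0,0,0],[87,0,0,0,0,0,0],[87,0,0,0,0,0,0],[87,0,0,0,0,0,0],[87,0,0,0,0,0,0]])

```text
time_s: 9.15
position: [0.4391, 0.379, 0.0511]
tcp_rot: [[-0.019, 0.997, -0.07], [0.262, 0.073, 0.962], [0.965, -0.0, -0.263]]
force: [0.1, -0.1, -0.6]
opening: 0.986
grasp_force: 0.0
```

```bash
cat > cups.py <<'E'
from h import *
np.set_printoptions(precision=4,suppress=True)
for n in('scene','top'):
    c=cam(n);P=cloud(c); hsv=cv2.cvtColor(c['color'],cv2.COLOR_BGR2HSV)
    m=((hsv[...,0]<20)&(hsv[...,1]>110)&(hsv[...,2]>60)&(P[...,0]>.3)&(P[...,0]<.6)&(P[...,1]>.25)&(P[...,1]<.55)&(P[...,2]<.12))
    Q=P[m]; print(n,len(Q), len(Q) and (np.median(Q,0),np.percentile(Q,[3,97],axis=0)))
    if n=='scene': cv2.imwrite('pics/s3.png',cv2.resize(c['color'][60:220,280:480],(800,600)))
E
python3 cups.py
```

```text
scene 153 (array([0.4291, 0.3569, 0.0597]), array([[0.397 , 0.2958, 0.0074],
       [0.4662, 0.3714, 0.0765]]))
top 247 (array([0.439 , 0.3517, 0.02  ]), array([[0.4145, 0.3256, 0.0011],
       [0.4641, 0.3728, 0.0802]]))
```

View pics/s3.png

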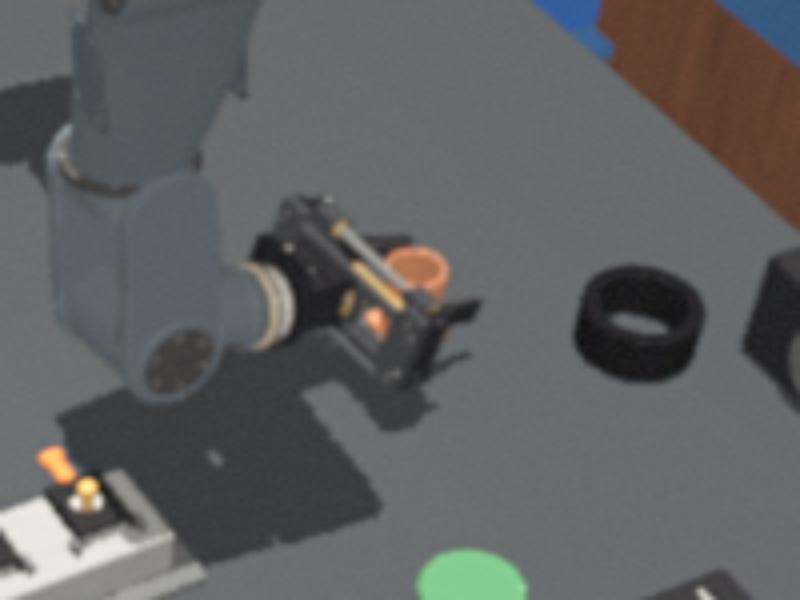

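The cup is upright, with its mouth at crop pixel (415,270) and its rim about 76 mm up. It stands free between the open fingers, so I'll move straight up.

Emit:
drive_tool(steps=[[87,0.2,0,-0.055,0,0,0],[87,0.45,0,-0.12,0,0,0],[87,0.7,0,-0.19,0,0,0],[87,0.97,0,-0.26,0,0,0],[87,0.97,0,-0.26,0,0,0]])

```text
time_s: 9.75
position: [0.4392, 0.3797, 0.1752]
tcp_rot: [[-0.024, 0.997, -0.07], [0.26, 0.073, 0.963], [0.965, 0.005, -0.262]]
force: [0.7, 0.1, -0.0]
opening: 0.999
grasp_force: 0.0
```

```bash
python3 cups.py; python3 -c "
from h import *
print(read_state()['joint_positions'])"
```

```text
scene 306 (array([0.4589, 0.3365, 0.0361]), array([[ 0.4172,  0.3249, -0.0003],
       [ 0.4687,  0.3735,  0.0741]]))
top 70 (array([0.4387, 0.3692, 0.0429]), array([[0.4149, 0.36  , 0.0042],
       [0.4581, 0.3733, 0.0792]]))
[ -3.1911448   48.93561479 113.17077262  78.28367673  77.71021188
 -71.94602893]
```

Emit:
drive_tool(steps=[[87,0,-0.02,-0.2,0,-0.1,0],[87,0,-0.04,-0.4,0,-0.2,0],[87,0,-0.06,-0.6,0,-0.3,0],[87,0,-0.06,-0.85,0,-0.4,0],[87,0,-0.06,-0.85,0,-0.5,0],[87,0,-0.06,-0.85,0,-0.6,0],[87,0,-0.06,-0.85,0,-0.7,0],[87,0,-0.06,-0.85,0,-0.79,0]])

```text
time_s: 10.65
position: [0.4394, 0.2806, 0.1984]
tcp_rot: [[-0.072, 0.997, -0.007], [0.991, 0.073, 0.114], [0.114, 0.001, -0.993]]
force: [-0.7, -0.3, -0.8]
opening: 0.998
grasp_force: 0.0
```

```bash
cat > go.py <<'E'
import sys
from h import *
from scipy.spatial.transform import Rotation as Ro
np.set_printoptions(precision=3,suppress=True)
def go(target,yaw):
    s=read_state(); R=np.array(s['tcp_rot']); p=np.array(s['position'])
    cy,sy=np.cos(np.radians(yaw)),np.sin(np.radians(yaw)); G=np.array([[cy,sy,0],[sy,-cy,0],[0,0,-1.]])
    print('shift',R.T@(np.array(target)-p)/.12,'turn',Ro.from_matrix(R.T@G).as_rotvec()/1.5, 'pos',p,'q',np.array(s['joint_positions']))
if __name__=='__main__': a=list(map(float,sys.argv[1:])); go(a[:3],a[3])
E
python3 go.py 0.5 0.1 0.22 2
```

```text
shift [-1.507  0.394 -0.354] turn [-0.061 -0.06   1.071] pos [0.439 0.281 0.198] q [ 16.422  23.17  100.674   7.801  54.954   7.836]
```

Emit:
drive_tool(steps=[[0,-0.2,0.05,-0.04,0,0,0.1],[0,-0.4,0.1,-0.08,-0.01,-0.02,0.2],[0,-0.6,0.15,-0.12,-0.02,-0.03,0.3],[0,-0.8,0.2,-0.16,-0.03,-0.04,0.4],[0,-1,0.25,-0.2,-0.04,-0.04,0.5],[0,-1,0.25,-0.25,-0.05,-0.05,0.6],[0,-1,0.3,-0.28,-0.05,-0.05,0.7],[0,-1,0.35,-0.3,-0.05,-0.06,0.79]])

```text
time_s: 11.45
position: [0.4893, 0.1602, 0.2185]
tcp_rot: [[0.9, 0.435, 0.006], [0.435, -0.9, 0.01], [0.01, -0.007, -1.0]]
force: [0.3, -0.1, -0.5]
opening: 0.353
grasp_force: 0.0
```

```bash
python3 go.py 0.45 -0.03 0.22 2
```

```text
shift [-0.984  1.284 -0.031] turn [-0.006 -0.006  0.277] pos [0.489 0.16  0.218] q [ 5.338 21.874 98.393  0.642 59.321 69.206]
```

Emit:
drive_tool(steps=[[0,-0.3,0.33,0,0,0,0.1],[0,-0.6,0.66,0,0,0,0.19],[0,-0.9,1,0,0,0,0.28],[0,-0.9,1,0,0,0,0.28],[0,-0.9,1,0,0,0,0.28]])

```text
time_s: 11.95
position: [0.4454, 0.004, 0.2166]
tcp_rot: [[0.999, 0.034, 0.008], [0.034, -0.999, 0.012], [0.008, -0.012, -1.0]]
force: [0.4, 0.8, -0.6]
opening: 0.012
grasp_force: 0.0
```

Emit:
drive_tool(steps=[[0,0,0.35,0,0,0,0],[0,0,0.7,0,0,0,0],[0,0,0.85,0,0,0,0],[0,0,0.85,0,0,0,0]])

```text
time_s: 12.35
position: [0.4511, -0.0975, 0.2161]
tcp_rot: [[0.999, 0.036, 0.011], [0.036, -0.999, 0.011], [0.011, -0.011, -1.0]]
force: [0.5, -0.7, -0.7]
opening: 0.007
grasp_force: 0.0
```

```bash
cat > bolts.py <<'E'
from h import *
np.set_printoptions(precision=4,suppress=True)
s=read_state(); print(s['position'],s['joint_positions'])
c=cam('wrist'); P=cloud(c); cv2.imwrite('pics/w4.png',c['color']); hsv=cv2.cvtColor(c['color'],cv2.COLOR_BGR2HSV)
ok=(P[...,0]>.42)&(P[...,0]<.68)&(P[...,1]>-.3)&(P[...,1]<.1)
for nm,m in (('stud',ok&(P[...,2]>.071)&(P[...,2]<.09)),('pin',ok&(hsv[...,0]<25)&(hsv[...,1]>130)&(P[...,2]>.04)&(P[...,2]<.07)),('block',ok&(P[...,2]>.044)&(P[...,2]<.054))):
    k,lab,st,ce=cv2.connectedComponentsWithStats(m.astype(np.uint8))
    for i in range(1,k):
        if st[i,4]<60: continue
        Q=P[lab==i]; print(nm,st[i],ce[i],np.median(Q,0),(Q.min(0)+Q.max(0))[:2]/2,'n',len(Q)); 
        if nm=='block': print(cv2.minAreaRect(Q[:,:2].astype(np.float32)))
E
python3 bolts.py
```

```text
[ 0.4511 -0.0975  0.2161] [-26.69    18.0594 105.5281   1.0168  56.1543  60.6743]
stud [418  45  17  17 222] [426.1261  52.6937] [ 0.5664 -0.1826  0.0804] [ 0.5665 -0.1837] n 222
stud [200  46  17  17 209] [208.4354  54.2105] [ 0.5587 -0.0057  0.0803] [ 0.559  -0.0044] n 209
stud [311  46  13  16 168] [316.9583  52.9821] [ 0.5624 -0.0942  0.0804] [ 0.5626 -0.0943] n 168
pin [406  85  21  45 288] [415.5208 115.3889] [ 0.5114 -0.1827  0.0619] [ 0.5228 -0.1865] n 288
pin [209  86  21  45 277] [219.917  116.7401] [ 0.5036 -0.0102  0.0616] [ 0.5152 -0.007 ] n 277
pin [309 103  17  27 335] [317.1224 118.2776] [ 0.5086 -0.0962  0.0622] [ 0.5116 -0.0964] n 335
block [  164     0   307    95 15444] [316.5971  42.7652] [ 0.5764 -0.0906  0.0507] [ 0.5716 -0.0939] n 15444
((0.572812557220459, -0.09422139823436737), (0.08038929849863052, 0.26998603343963623), 2.4750185012817383)
```

View pics/w4.png

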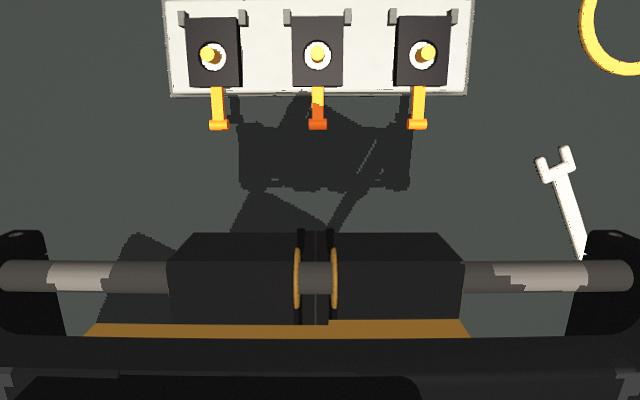

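The wrist view shows the bolts at (208,54), (317,53) and (426,53), with studs 80 mm high spaced 89 mm apart, and the pins at (219,125), (317,124) and (417,124). The block measures 80 x 270 mm at a yaw of 2.5°, which matches the description. I'll tap the middle bolt first.

Emit:
drive_tool(steps=[[0,0.35,0,0.3,0,0,0],[0,0.7,0.01,0.6,0,0,0],[0,0.92,0.02,0.9,0,0,0],[0,0.92,0.02,0.97,0,0,0],[0,0.92,0.02,0.97,0,0,0]])

```text
time_s: 12.9
position: [0.5597, -0.0906, 0.0984]
tcp_rot: [[0.999, 0.04, 0.004], [0.04, -0.999, 0.014], [0.004, -0.014, -1.0]]
force: [-1.5, -0.4, -0.0]
opening: 0.003
grasp_force: 0.0
```

```bash
python3 go.py 0.5625 -0.0943 0.084 2.5
```

```text
shift [0.021 0.033 0.12 ] turn [-0.009 -0.003 -0.002] pos [ 0.56  -0.091  0.098] q [-20.933  35.662  96.65    1.106  47.787  66.019]
```

Emit:
drive_tool(steps=[[0,0.02,0.03,0.1,-0.01,0,0],[0,0.02,0.03,0.12,-0.01,0,0],[0,0.02,0.03,0.14,-0.01,0,0],[0,0.02,0.03,0.16,-0.01,0,0],[0,0.02,0.03,0.16,-0.01,0,0]])

```text
time_s: 13.4
position: [0.5641, -0.0972, 0.0827]
tcp_rot: [[0.999, 0.036, 0.012], [0.036, -0.999, -0.004], [0.011, 0.005, -1.0]]
force: [-0.3, 0.7, 0.3]
opening: 0.003
grasp_force: 0.0
```

Emit:
drive_tool(steps=[[0,0,0,0.01,0,0,0],[0,0,0,0.01,0,0,0]])

```text
time_s: 13.6
position: [0.5642, -0.0971, 0.0812]
tcp_rot: [[0.999, 0.036, 0.011], [0.036, -0.999, -0.004], [0.011, 0.005, -1.0]]
force: [0.0, 0.3, -0.3]
opening: 0.007
grasp_force: 0.0
```

Emit:
drive_tool(steps=[[0,0,-0.02,0.01,0,0,0],[0,0,-0.02,0.02,0,0,0]])

```text
time_s: 13.8
position: [0.5645, -0.0947, 0.0789]
tcp_rot: [[0.999, 0.037, 0.012], [0.037, -0.999, -0.005], [0.012, 0.005, -1.0]]
force: [-0.3, -0.2, 2.0]
opening: 0.005
grasp_force: 1.3
```

Emit:
drive_tool(steps=[[0,0,0,0.01,0,0,0],[0,0,0,0.01,0,0,0]])

```text
time_s: 14.0
position: [0.5645, -0.0947, 0.0774]
tcp_rot: [[0.999, 0.037, 0.012], [0.037, -0.999, -0.004], [0.011, 0.005, -1.0]]
force: [0.1, -0.8, 1.8]
opening: 0.007
grasp_force: 0.9
```

Emit:
drive_tool(steps=[[0,0,0,0.01,0,0,0],[0,0,0,0.02,0,0,0],[0,0,0,0.02,0,0,0]])

```text
time_s: 14.3
position: [0.5645, -0.0947, 0.0749]
tcp_rot: [[0.999, 0.037, 0.012], [0.037, -0.999, -0.004], [0.011, 0.005, -1.0]]
force: [0.6, -0.6, 1.6]
opening: -0.001
grasp_force: 0.7
```

Emit:
drive_tool(steps=[[0,0,0,0.01,0,0,0],[0,0,0,0.015,0,0,0],[0,0,0,0.015,0,0,0]])

```text
time_s: 14.6
position: [0.5645, -0.0947, 0.0743]
tcp_rot: [[0.999, 0.037, 0.012], [0.037, -0.999, -0.004], [0.012, 0.005, -1.0]]
force: [-1.8, -1.0, 9.6]
opening: 0.004
grasp_force: 4.8
```

The middle bolt gave way at about 2 N and bottomed about 6 mm down. I'll back off and confirm with the wrist camera.

Emit:
drive_tool(steps=[[0,0,0,-0.3,0,0,0],[0,-0.1,0,-0.6,0,0,0],[30,-0.5,0,-0.8,0,0,0],[30,-0.8,0,-0.8,0,0,0],[30,-0.8,0,-0.8,0,0,0]])

```text
time_s: 15.1
position: [0.4601, -0.0952, 0.1677]
tcp_rot: [[0.999, 0.036, 0.002], [0.036, -0.999, -0.0], [0.002, 0.0, -1.0]]
force: [0.4, -0.1, -1.4]
opening: 0.198
grasp_force: 0.0
```

```bash
python3 bolts.py; python3 go.py .5046 -.0968 .085 2.5
```

```text
[ 0.4601 -0.0952  0.1677] [-25.3911  23.2621 107.2634   0.0668  49.3537  62.5157]
stud [178  47  22  20 334] [188.3204  56.3114] [ 0.5589 -0.0057  0.0801] [ 0.559  -0.0044] n 334
stud [310  47  17  18 214] [317.9206  55.7336] [ 0.5627 -0.0941  0.0747] [ 0.5627 -0.0942] n 214
stud [437  46  22  19 322] [447.6087  54.9286] [ 0.5663 -0.1824  0.0804] [ 0.5665 -0.1837] n 322
pin [422  93  25  51 456] [433.1974 127.125 ] [ 0.5115 -0.1831  0.062 ] [ 0.5228 -0.1866] n 456
pin [191  94  25  51 399] [203.8747 129.3108] [ 0.5036 -0.0103  0.0619] [ 0.5156 -0.0067] n 399
pin [309 106  20  39 555] [318.0811 128.1333] [ 0.5108 -0.0961  0.0621] [ 0.5141 -0.0969] n 555
block [  137     0   361   103 17988] [316.3302  49.0869] [ 0.5707 -0.0877  0.0507] [ 0.5691 -0.0933] n 17988
((0.5698177218437195, -0.09373146295547485), (0.07400844246149063, 0.2699425518512726), 2.4753403663635254)
shift [0.334 0.013 0.694] turn [ 0.002 -0.005 -0.005] pos [ 0.464 -0.096  0.168] q [-25.348  23.391 106.942   0.097  49.232  62.551]
```

The middle stud is now at 74.7 mm and the other two are still at 80 mm, so the middle bolt is the loose one. Moving to its pin.

Emit:
drive_tool(steps=[[36,0.33,0.01,0.3,0,0,0],[36,0.33,0.01,0.65,0,0,0],[36,0.33,0.01,0.65,0,0,0],[36,0.33,0.01,0.65,0,0,0]])

```text
time_s: 15.55
position: [0.5071, -0.0972, 0.0894]
tcp_rot: [[0.999, 0.037, 0.007], [0.037, -0.999, -0.002], [0.007, 0.003, -1.0]]
force: [-0.1, -0.3, 0.6]
opening: 0.407
grasp_force: 0.0
```

```bash
python3 go.py .5046 -.0968 .041 2.5
```

```text
shift [-0.023 -0.005  0.403] turn [ 0.002 -0.005 -0.004] pos [ 0.507 -0.097  0.089] q [-23.29   33.733 104.574   0.065  41.257  64.534]
```

Emit:
drive_tool(steps=[[36,-0.02,0,0.15,0,0,0],[36,-0.02,0,0.3,0,0,0],[36,-0.02,0,0.4,0,0,0],[36,-0.02,0,0.4,0,0,0]])

```text
time_s: 15.95
position: [0.5058, -0.098, 0.043]
tcp_rot: [[0.999, 0.037, 0.011], [0.037, -0.999, -0.004], [0.011, 0.004, -1.0]]
force: [0.6, 0.0, 0.6]
opening: 0.415
grasp_force: 0.0
```

Emit:
drive_tool(steps=[[10,0,0,0,0,0,0],[10,0,0,0,0,0,0],[10,0,0,0,0,0,0],[10,0,0,0,0,0,0],[10,0,0,0,0,0,0]])

```text
time_s: 16.45
position: [0.5062, -0.0964, 0.0431]
tcp_rot: [[0.999, 0.035, 0.012], [0.035, -0.999, -0.002], [0.012, 0.002, -1.0]]
force: [3.2, 6.7, 1.7]
opening: 0.174
grasp_force: 30.0
```

Emit:
drive_tool(steps=[[10,0.005,0,-0.06,0,0,0],[10,0.02,0,-0.13,0,0,0],[10,0.04,0,-0.19,0,0,0],[10,0.06,0,-0.25,0,0,0],[10,0.12,0,-0.36,0,0,0],[10,0.12,0,-0.36,0,0,0]])

```text
time_s: 17.05
position: [0.5202, -0.0956, 0.0869]
tcp_rot: [[0.999, 0.036, 0.012], [0.036, -0.999, -0.002], [0.012, 0.002, -1.0]]
force: [2.6, 5.2, -3.6]
opening: 0.174
grasp_force: 30.0
```

Emit:
drive_tool(steps=[[10,0.04,0,-0.05,0,0,0],[10,0.08,0,-0.1,0,0,0],[10,0.13,0,-0.145,0,0,0],[10,0.18,0,-0.185,0,0,0],[10,0.23,0,-0.22,0,0,0],[10,0.29,0,-0.25,0,0,0],[10,0.29,0,-0.25,0,0,0],[10,0.29,0,-0.25,0,0,0]])

```text
time_s: 17.85
position: [0.5523, -0.0943, 0.1162]
tcp_rot: [[0.999, 0.037, 0.006], [0.037, -0.999, -0.001], [0.006, 0.001, -1.0]]
force: [-1.5, 5.2, 0.2]
opening: 0.175
grasp_force: 30.0
```

```bash
python3 cups.py; python3 -c "
from h import *
s=read_state(); print(s['position'],s['force'],s['opening'],s['grasp_force'])
c=cam('scene'); cv2.imwrite('pics/s5.png',cv2.resize(c['color'][60:260,160:440],(800,571)))
P=cloud(c)
hs=cv2.cvtColor(c['color'],cv2.COLOR_BGR2HSV)
"
```

```text
scene 380 (array([0.4517, 0.3424, 0.0451]), array([[0.4176, 0.325 , 0.0009],
       [0.4681, 0.3729, 0.0751]]))
top 253 (array([0.4395, 0.351 , 0.0183]), array([[0.4145, 0.325 , 0.0018],
       [0.4642, 0.3729, 0.0799]]))
[ 0.55211819 -0.09432014  0.11616321] [-2.73952022  6.36639218 -0.63423463] 0.1739032285494569 29.999921321868896
```

View pics/s5.png

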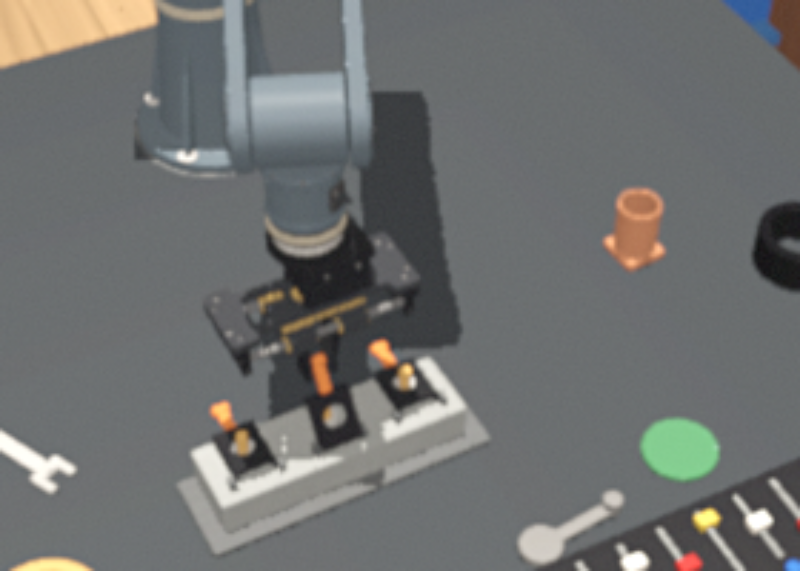

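The middle cap is tilted open, with its pin held at crop pixel (320,370) and moved 46 mm back and 73 mm up, which is about 59°. The other two caps are closed and the cup stands upright at (637,225). I'll let it settle and hand in.

Emit:
drive_tool(steps=[[10,0,0,0,0,0,0],[10,0,0,0,0,0,0],[10,0,0,0,0,0,0],[10,0,0,0,0,0,0],[10,0,0,0,0,0,0]])

```text
time_s: 18.5
position: [0.5521, -0.0944, 0.1161]
tcp_rot: [[0.999, 0.037, 0.006], [0.037, -0.999, -0.001], [0.006, 0.001, -1.0]]
force: [-2.5, 5.1, 0.0]
opening: 0.173
grasp_force: 30.0
```

```bash
python3 -c "
from h import *
s=read_state(); print(s['position'],s['opening'],s['grasp_force'])
print(order.hand_in())"
```

```text
[ 0.55206112 -0.09435538  0.11614497] 0.17255573057499551 29.999959766864777
the job is handed in; nothing more can be done
None
```

I handed the job in at about 18.5 s with the cup upright and let go, the middle bolt found loose (sunk about 5.5 mm), and its cap held about 59° open with the other two closed; the hand-in returned no verdict.

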